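Wedge a counter price plate tight in its stand

TASK

The white price plate stands loose in the steel counter stand. Take the wooden wedge out of its rest, start it thin end down in the pocket in front of the plate with its upright flat face towards the plate, and let go of it while it is still loose; then tap or press its top straight down with the closed fingers until it locks the plate tight and upright - a firm push of about 16 N, never beyond 20 N, or the plate cracks. Leave the other things on the counter where they are.

Things in the scene. Friction and masses are not known exactly. Their poses are not given: they have to be found in the camera images.
- foot: Steel stand fixed to the counter, 120 mm (x) by 140 mm (y), 60 mm high. Origin: on the counter, midway in y, in the plane of the plate's front (-x) face when the plate touches the rear pad. +z up, +x from the pocket through the plate to the rear pad. A channel along y, floor 6 mm above the counter, holds the plate with 2 mm of play in x and 2 mm at each end.
- pocket (a point): Mouth of the wedge pocket, 60 mm above the counter, 7 mm to -x of the foot's origin, foot axes. The pocket is 38 mm wide (y); in x it runs from the plate to a steel stop 11 to 16 mm in front of the foot's origin plane. The stop's face slopes 1:4 like the wedge, narrowing downward. A screw sets it differently each time, unmeasured: the wedge first grips with its tip 25 to 42 mm above the counter.
- pad_face (a point): Middle of the springy rubber pad (8 N per mm) behind the plate, 8 mm to +x of the foot's origin, 33 mm up. From first grip the wedge must go some 4 to 10 mm deeper to be tight; the push needed rises by about 1.5 to 3 N per mm. 16 N of downward push locks it well, under 13 N may be too loose, beyond 20 N the plate may crack. Once driven it holds by friction.
- plate: Blank white plastic price plate, 8 mm thick (x), 100 mm wide (y), 75 mm high, 70 g, standing upright and loose in the stand's channel; its top is 81 mm above the counter. Origin: centre of its underside; its front face is 4 mm to -x.
- wedge: Light wooden wedge, 100 mm long (z), 28 mm wide (y), about 60 g; 7 mm thick (x) at the tip, 32 mm at the top. Origin: on the tip's underside, at the flat face, midway in y. +z from tip to top; the flat face is the plane x = 0 and looks to +x; the other broad face slopes 1:4 towards -x. In use its axes are parallel to the foot's. It starts upright, tip down, in the rest; grip it across y near the top.
- wedge_top (a point): Point in the middle of the wedge's flat top end, 100 mm above its tip and 16 mm to -x of its flat face: the place to tap.
- rest: Dark wooden block fixed to the counter, 70 by 70 mm, 46 mm high, with a socket 41 mm deep in which the wedge stands. Origin: on the counter, 5 mm from the block's middle towards +x; the wedge is freed by lifting it about 45 mm straight up.
Mind the look-alikes: they are no part of the job. There is more than one size of the wedge; the one meant has the size given above.

How it is judged:
By the outcome, as a careful person would: the job done as asked, in the order asked, and still so for the second after the job is handed in, with the robot touching nothing.
It also fails if it takes over 48 s, if anything falls off the work surface, if the arm or the gripper's body presses on something with over 40 N, if the wrist force passes 120 N, or if a joint passes its speed limit or range.

ROBOT

A 6-joint arm with a two-finger parallel gripper is mounted at the origin on the work surface. World frame = base frame: x ahead of the robot, y to its left, z up, the work surface at z = 0. Lengths are in m, angles in degrees, forces in N, time in s.
With the tool pointing down it reaches from about 0.3 to 0.75 m from the base axis. Payload 8.5 kg.
Tool frame: the origin (TCP) lies on the centre line of the jaws, within the pads' length; the fingertips stand env.tips_ahead ahead of it and the grasp point (between the pads) lies 8 mm behind it (env.tips_ahead is the distance from the TCP to the fingertips, in m); z points along the fingers, y is the direction in which the jaws open and shut (so a half turn about z gives the same grasp; the last joint's range is limited). The gripper opens to 85 mm and grips with 20 to 120 N. Pads are 22 mm wide; open, the fingers measure 114 mm over their backs; the gripper's body (76 mm by 85 mm) begins 54 mm behind the grasp point. The pads swing forward as they close: fully open they stand 13 mm farther back than shut.
Start: joints at [-86.82, 21.807, 74.336, -0, 83.858, -12.336], TCP at [0.147, -0.53, 0.206] pointing down, gripper open.
Joint ranges: [-178.18, 178.18], [-50.72, 133.34], [12.68, 142.11], [-81.47, 261.47], [9.98, 163.14], [-165.26, 165.26]. Speed limits (degrees/s): [136.94, 136.94, 180, 180, 180, 180].

INTERFACE

Orientations are given as a 3x3 rotation matrix whose columns are the frame's x, y, z axes.
In Python, from rig import env gives the robot as it stands.
- The arm moves only by the tool servo_tool, never from a script. Its argument "commands" is a list of rows, each an object with "linear": the shift along the tool's x, y, z in mm, a list of three; "angular": the turn, a rotation vector about the tool's x, y, z in degrees, a list of three; "gripper": the opening, from -1 (shut) to 1 (fully open). In form: [{"linear": [x, y, z], "angular": [rx, ry, rz], "gripper": gripper}, ...]. A call has 1 to 20 rows; each row is the pose to reach, as a shift and turn from the pose commanded when the call began, along the tool's axes at that moment; what a row does not reach only later rows make up. A row lasts 1/10 s, in which the tool goes at most 50 mm and 8.59 degrees, less where a joint would pass 70% of its speed; a pose out of reach is approached as far as the arm can. A call with a gripper value outside its range is refused whole. The fingers move at their own pace and stop on an object; "force" is the grip in N (left out, the last holds). Time passes only in rows, so rows that repeat a pose let the fingers close. It gives the time, the measured TCP pose, the force and the opening at its end, in the units of the state.
- env.observe(): the state, without advancing time (a new reading comes with each control period).
- env.get_image(name): name is "side" or "top" or "wrist"; returns a dict with "frame" (420x560x3 uint8, blue, green, red), "fx", "fy", "cx", "cy" (pixels), "k1" (the pictures are not rectified: a ray, as slopes to the right and down, at radius r is drawn at 1 + k1 r^2 times it, then the intrinsics apply), "cam_to_world" (4x4, takes a point from camera to world coordinates); the wrist camera has in their place "T_tool_cam" (4x4, takes a point from camera to tool coordinates, whose origin is the TCP and whose axes are the flange's). Camera axes: x right, y up, looking along -z (the intrinsics and any distortion apply to the point x, -y, -z); pixel columns grow to the right and rows downward; lengths in m; the calibration is good to about 2 mm. A picture is of the moment at which its call begins: read the wrist's pose just before it. There is no depth.
- env.close_job(): hands the job in, once; it reports no verdict.
Trained networks look in a picture, given as the dict that the camera call returned (one of the last four; its "shot" number tells which), for a name from the list of things; names that differ only in an ending like _2 or _b are one class to them, and where a whole thing is asked for, a point or a joint stands for the part that bears it (a point fixed in the world has none). Each returns a list of dicts, best first, with "confidence" (0 to 1); they miss things now and then, are a little off and sometimes report something else, mostly with a low value. They report only what shows in the picture. A call takes as long as a camera call. They do not tell look-alikes from the thing itself.
- env.trace(picture, query): "pixels" (420x560 bool, what is visible of it) and "extent" ([left, top, right, bottom] in pixels, round what is visible of it).
The state is a dict: "time_s": time; "q": joint angles; "qvel": joint speeds; "joint_efforts": joint torques, N m; "position": TCP position; "tool_rot": TCP orientation; "ft_force": force on the tool from outside, world axes, zero at the start; "wrist_torque": the same for the moment, N m; "grip_width": finger opening in m.
Only numpy, scipy, OpenCV 4.12 (cv2) and the standard library are available. Lean on these libraries where they do the work, as an engineer would, in place of code of your own. Each camera call takes 0.05 s, during which the arm holds its last target.

## Working session

There is one attempt and no reset: what is moved stays moved. The work goes in short steps, Python scripts to look and compute and a tool call to move; the robot and the scene stay as the last step left them, time stands still between calls to the robot, and variables do not carry over. Pictures are saved under pics/ and viewed, and the job is handed in when it is done.

Besides the shell and the picture viewer there is one more tool, called after "Request:" as a command line: name --argument value ..., lists and objects as JSON in quotes. servo_tool: Moves the arm, as the interface text tells. Its arguments: {"type":"object","properties":{"commands":{"type":"array","items":{"type":"object","properties":{"linear":{"type":"array","items":{"type":"number"}},"angular":{"type":"array","items":{"type":"number"}},"gripper":{"type":"number"}}}},"force":{"type":"number"}},"required":["commands"]}

```bash
mkdir -p pics; ls; cat > h.py <<'E'
import numpy as np, cv2
from rig import env
def snap(n,f):
    im=env.get_image(n); cv2.imwrite('pics/'+f,im['frame']); return im
E
python3 - <<'E'
from h import *
s=env.observe(); print(s, env.tips_ahead)
for n in ['side','top','wrist']:
    im=snap(n,n+'0.png'); print(n,{k:v for k,v in im.items() if k!='frame'})
    for q in ['wedge','foot','plate','rest']:
        for d in env.trace(im,q): print(n,q,d['confidence'],d['extent'])
E
```

```text
pics
{'time_s': 0.0, 'q': array([-8.68199603e+01,  2.18415764e+01,  7.43851418e+01, -5.25823188e-04,
        8.38582632e+01, -1.23346241e+01]), 'qvel': array([-0.04822384,  0.01345926,  0.09341173, -0.02540633,  0.01646551,
        0.0033861 ]), 'joint_efforts': array([-1.04317216e-03, -4.48463380e+01, -2.31279570e+01, -1.76488256e-04,
        4.76682850e-03,  8.64145363e-06]), 'position': array([ 0.14710377, -0.52961765,  0.20520403]), 'tool_rot': array([[ 9.63561777e-01,  2.67485877e-01, -9.13894902e-05],
       [ 2.67485715e-01, -9.63560689e-01,  1.48041566e-03],
       [ 3.07930962e-04, -1.45091733e-03, -9.99998900e-01]]), 'ft_force': array([ 0.05532645, -0.01072576,  0.49967666]), 'wrist_torque': array([-0.013194  ,  0.03658355,  0.06120097]), 'grip_width': 0.08547024003662584} 0.011
side {'fx': 487.88171277802087, 'fy': 487.88171277802087, 'cx': 275.90795008588805, 'cy': 204.2804814130888, 'k1': -0.09150399102813757, 'cam_to_world': array([[-0.76190288,  0.44695623, -0.46875807,  0.10305483],
       [-0.64758412, -0.53884884,  0.53877336,  0.51121434],
       [-0.01178163,  0.7
[... 765 characters left out ...]
    ]]), 'shot': 2}
top wedge 0.74 [137.9, 183.2, 169.0, 210.7]
top wedge 0.55 [186.3, 242.6, 215.9, 270.4]
top foot 0.76 [343.6, 157.8, 423.4, 226.1]
top rest 0.97 [191.8, 175.3, 240.2, 220.9]
wrist {'fx': 299.98575072255204, 'fy': 299.98575072255204, 'cx': 279.94231160465466, 'cy': 215.92983277837266, 'k1': -0.037934991925627236, 'T_tool_cam': array([[ 1.21898226e-03,  9.46133837e-01,  3.23773496e-01,
         8.37541610e-02],
       [ 9.99999221e-01, -1.24012853e-03, -1.41005186e-04,
         2.40740264e-04],
       [ 2.68110973e-04,  3.23773415e-01, -9.46134612e-01,
        -1.68165767e-01],
       [ 0.00000000e+00,  0.00000000e+00,  0.00000000e+00,
         1.00000000e+00]]), 'shot': 3}
```

View pics/side0.png

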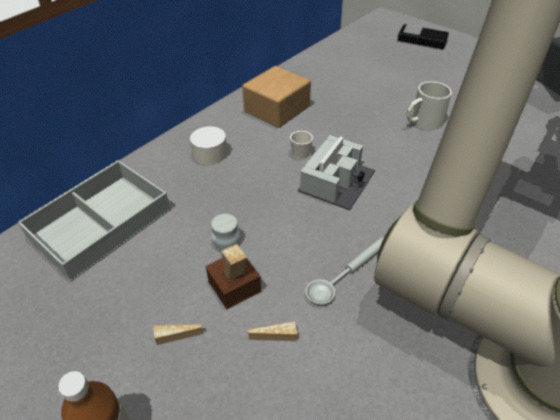

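View pics/top0.png

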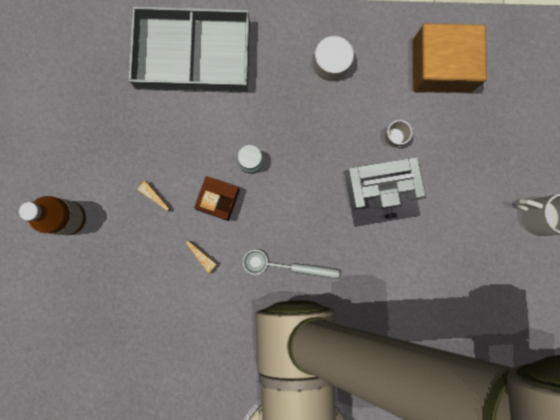

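```bash
python3 - <<'E'
import cv2,numpy as np
t=cv2.imread('pics/top0.png'); s=cv2.imread('pics/side0.png')
a=cv2.resize(t[165:235,180:250],None,fx=5.5,fy=5.5,interpolation=cv2.INTER_CUBIC)
b=cv2.resize(t[150:230,340:430],None,fx=4.5,fy=4.5,interpolation=cv2.INTER_CUBIC)
H=385
cv2.imwrite('pics/z1.png',np.hstack([a[:360],b[:360]]))
a=cv2.resize(s[235:315,195:275],None,fx=4.5,fy=4.5,interpolation=cv2.INTER_CUBIC)
b=cv2.resize(s[130:210,290:380],None,fx=4.5,fy=4.5,interpolation=cv2.INTER_CUBIC)
cv2.imwrite('pics/z2.png',np.hstack([a[:360],b[:360]]))
E
```

```text
(no output)
```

View pics/z1.png

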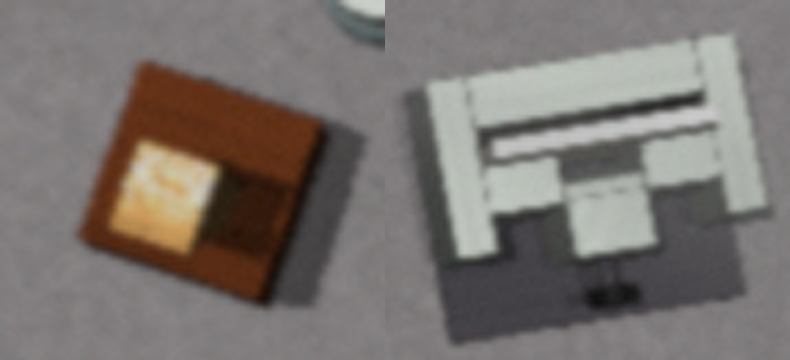

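View pics/z2.png

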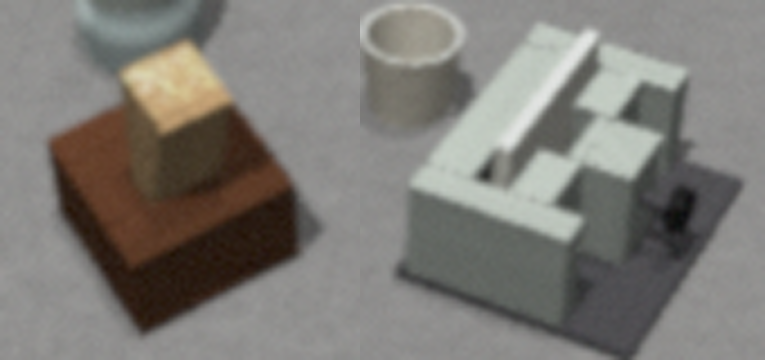

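View pics/wrist0.png

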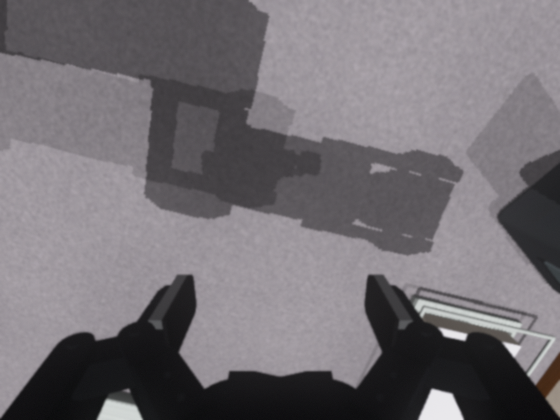

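```bash
cat >> h.py <<'E'
def proj(im,P,T=None):
    P=np.atleast_2d(P); M=im['cam_to_world'] if T is None else T
    c=(P-M[:3,3])@M[:3,:3]; u=c[:,0]/-c[:,2]; v=-c[:,1]/-c[:,2]
    r2=u*u+v*v; f=1+im['k1']*r2
    return np.c_[im['fx']*u*f+im['cx'], im['fy']*v*f+im['cy']]
def ray(im,px,z,T=None):
    M=im['cam_to_world'] if T is None else T
    px=np.atleast_2d(px).astype(float)
    d=np.c_[(px[:,0]-im['cx'])/im['fx'],(px[:,1]-im['cy'])/im['fy']]; u=d.copy()
    for _ in range(10): u=d/(1+im['k1']*(u**2).sum(1,keepdims=True))
    D=np.c_[u[:,0],-u[:,1],-np.ones(len(u))]@M[:3,:3].T
    o=M[:3,3]; return o+D*((z-o[2])/D[:,2])[:,None]
def Tw(s,im):
    T=np.eye(4);T[:3,:3]=s['tool_rot'];T[:3,3]=s['position'];return T@im['T_tool_cam']
def meta(name):
    import pickle; return pickle.load(open('meta.pkl','rb'))[name]
E
python3 - <<'E'
from h import *
import pickle
m={}
for n in ['side','top']:
    i=env.get_image(n); m[n]=i
pickle.dump(m,open('meta.pkl','wb'))
t,s=m['top'],m['side']
c=ray(t,[(206.0,176.3),(239.1,187.7),(228.7,220.1),(195.1,208.6)],.046);print(c, [np.linalg.norm(c[i]-c[i-1]) for i in range(4)],c.mean(0))
print('side',ray(s,[(206.1,267.2),(224.6,293.9),(260.6,276.8)],.046))
# wedge top corners
off=lambda p,o,f:np.array(p)/f+o
print('wtop',ray(t,off([(140,140),(222,163),(195,255),(110,232)],(180,165),5.5),.105))
print('wside',ray(s,off([(122,75),(190,42),(235,97),(165,132)],(195,235),4.5),.105))
print('foot',ray(t,off([(45,85),(350,35),(385,210),(73,258)],(340,150),4.5),.06))
print('plate',ray(t,off([(105,145),(332,110),(332,120),(110,158)],(340,150),4.5),.081))
print('footside',ray(s,off([(540-360,25),(688-360,75),(410-360,180),(575-360,235)],(290,130),4.5),.06))
print('plateside',ray(s,off([(585-360,32),(600-360,35),(495-360,145),(510-360,150)],(290,130),4.5),.081))
E
```

```text
[[0.53689819 0.19517035 0.046     ]
 [0.51539488 0.1279865  0.046     ]
 [0.44972655 0.14661979 0.046     ]
 [0.47116543 0.21429864 0.046     ]] [np.float64(0.06845938793414891), np.float64(0.07054121413931043), np.float64(0.06826073654272012), np.float64(0.07099332595382107)] [0.49329626 0.17101882 0.046     ]
side [[0.5350052  0.19901159 0.046     ]
 [0.47201148 0.2179647  0.046     ]
 [0.45011844 0.1543704  0.046     ]]
wtop [[0.50053185 0.18656502 0.105     ]
 [0.49328861 0.15832123 0.105     ]
 [0.46152123 0.16635606 0.105     ]
 [0.46870254 0.19550542 0.105     ]]
wside [[0.49925443 0.1886297  0.105     ]
 [0.49136014 0.16188424 0.105     ]
 [0.46159893 0.17024928 0.105     ]
 [0.4696043  0.19735365 0.105     ]]
foot [[ 0.55676453 -0.09293634  0.06      ]
 [ 0.58273781 -0.22898761  0.06      ]
 [ 0.50451333 -0.24379938  0.06      ]
 [ 0.47992238 -0.10577063  0.06      ]]
plate [[ 0.52725064 -0.11576136  0.081     ]
 [ 0.54501781 -0.21445225  0.081     ]
 [ 0.54062439 -0.21441701  0.081     ]
 [ 0.52162283 -0.11794755  0.081     ]]
footside [[ 0.58152276 -0.22375962  0.06      ]
 [ 0.50401455 -0.23650783  0.06      ]
 [ 0.55820944 -0.09145013  0.06      ]
 [ 0.4796104  -0.10844508  0.06      ]]
plateside [[ 0.54633948 -0.20880758  0.081     ]
 [ 0.53956047 -0.21139034  0.081     ]
 [ 0.52911102 -0.11457324  0.081     ]
 [ 0.52193459 -0.11602188  0.081     ]]
```

```bash
cat >> h.py <<'E'
from scipy.spatial.transform import Rotation as Ro
def delta(p,yaw,s=None):
    s=s or env.observe(); R=s['tool_rot']; a=np.radians(yaw)
    G=np.array([[np.cos(a),np.sin(a),0],[np.sin(a),-np.cos(a),0],[0,0,-1]])
    print('lin mm',np.round(R.T@(np.array(p)-s['position'])*1000,1),'ang',np.round(Ro.from_matrix(R.T@G).as_rotvec(degrees=True),2))
E
python3 -c "
from h import *
delta([.48,.178,.22],-16.2); delta([.36,-.1,.24],0)"
```

```text
lin mm [ 510.1 -593.1  -14.2] ang [ 0.    0.   31.71]
lin mm [ 320.1 -357.3  -34.2] ang [ 0.    0.   15.51]
```

Request:
servo_tool --commands '[{"linear": [30, -36, -10], "angular": [0, 0, 2], "gripper": 1}, {"linear": [60, -70, -20], "angular": [0, 0, 4], "gripper": 1}, {"linear": [90, -105, -30], "angular": [0, 0, 6], "gripper": 1}, {"linear": [510, -593, -30], "angular": [0, 0, 31.7], "gripper": 1}, {"linear": [510, -593, -30], "angular": [0, 0, 31.7], "gripper": 1}, {"linear": [510, -593, -30], "angular": [0, 0, 31.7], "gripper": 1}, {"linear": [510, -593, -30], "angular": [0, 0, 31.7], "gripper": 1}, {"linear": [510, -593, -30], "angular": [0, 0, 31.7], "gripper": 1}, {"linear": [510, -593, -30], "angular": [0, 0, 31.7], "gripper": 1}, {"linear": [510, -593, -30], "angular": [0, 0, 31.7], "gripper": 1}, {"linear": [510, -593, -30], "angular": [0, 0, 31.7], "gripper": 1}, {"linear": [510, -593, -30], "angular": [0, 0, 31.7], "gripper": 1}, {"linear": [510, -593, -30], "angular": [0, 0, 31.7], "gripper": 1}, {"linear": [510, -593, -30], "angular": [0, 0, 31.7], "gripper": 1}, {"linear": [510, -593, -30], "angular": [0, 0, 31.7], "gripper": 1}, {"linear": [510, -593, -30], "angular": [0, 0, 31.7], "gripper": 1}, {"linear": [510, -593, -30], "angular": [0, 0, 31.7], "gripper": 1}, {"linear": [510, -593, -30], "angular": [0, 0, 31.7], "gripper": 1}]'

```text
time_s: 2.65
position: [0.4799, 0.1787, 0.2354]
tool_rot: [[0.961, -0.277, -0.001], [-0.277, -0.961, -0.0], [-0.001, 0.001, -1.0]]
ft_force: [-0.5, -0.5, 0.4]
grip_width: 0.0854
```

```bash
python3 - <<'E'
from h import *
import pickle
s=env.observe(); im=snap('wrist','w1.png'); pickle.dump((s,im),open('w1.pkl','wb'))
T=Tw(s,im)
a=np.radians(-16.2); X=np.array([np.cos(a),np.sin(a),0]);Y=np.array([-np.sin(a),np.cos(a),0])
o=np.array([.4965,.174,.105])
P=[o+Y*.014,o-Y*.014,o-Y*.014-X*.032,o+Y*.014-X*.032]
px=proj(im,P,T);print(px)
f=im['frame'].copy()
big=cv2.resize(f,None,fx=1.4,fy=1.4)
for p in px: cv2.circle(big,tuple(int(v*1.4) for v in p),3,(0,255,0),1)
cv2.imwrite('pics/w1b.png',big)
E
```

```text
[[265.94958215 182.53655228]
 [293.56950212 182.6362094 ]
 [293.01013816 212.60340784]
 [266.29011842 212.51115331]]
```

View pics/w1b.png

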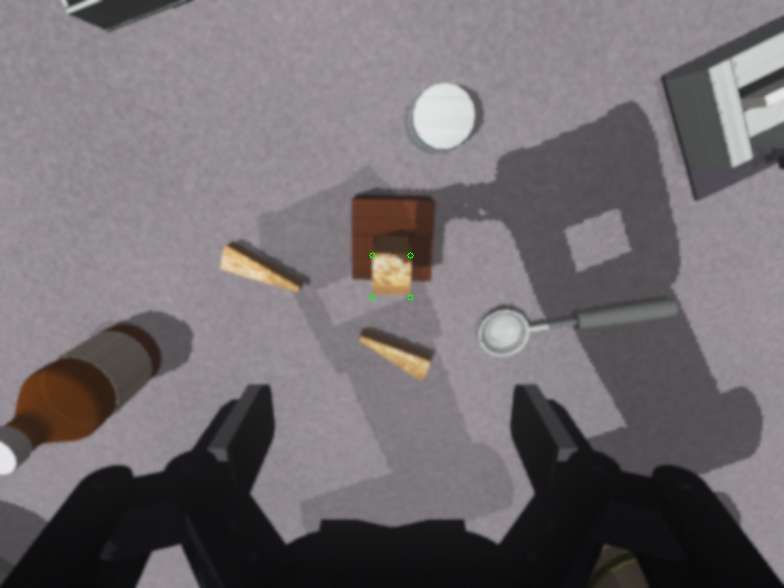

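```bash
python3 - <<'E'
from h import *
f=cv2.imread('pics/w1.png')[130:230,230:330]
cv2.imwrite('pics/w1z.png',cv2.resize(f,None,fx=6,fy=6,interpolation=cv2.INTER_CUBIC))
E
```

```text
(no output)
```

View pics/w1z.png

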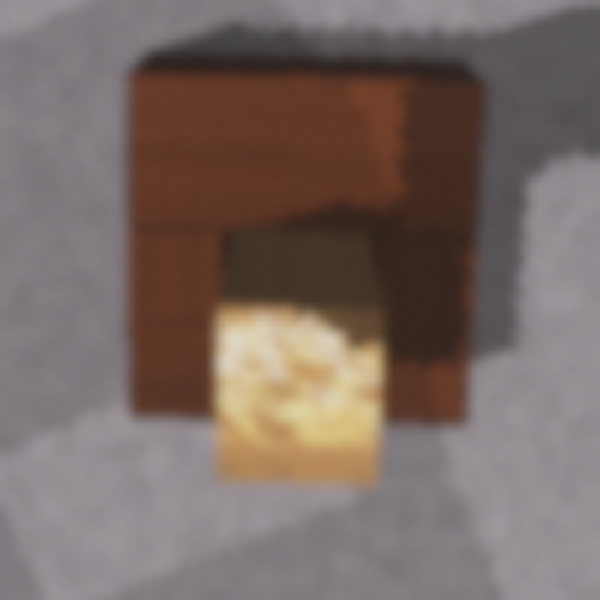

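```bash
python3 - <<'E'
from h import *
import pickle
s,im=pickle.load(open('w1.pkl','rb'));T=Tw(s,im)
c=ray(im,np.array([(215,303),(384,305),(380,485),(217,483)])/6+[230,130],.105,T);print(c,c.mean(0))
b=ray(im,np.array([(225,228),(376,228)])/6+[230,130],.046,T);print('flat face at rest top',b,b.mean(0),(c[:2]).mean(0))
k=ray(im,np.array([(130,72),(484,72),(468,423),(130,415)])/6+[230,130],.046,T);print(k,k.mean(0))
d=c[0]-c[3]+c[1]-c[2]; print('yaw',np.degrees(np.arctan2(d[1],d[0])))
e=c[0]-c[1];print(np.degrees(np.arctan2(-e[0],e[1])))
e=k[0]-k[1];print(np.degrees(np.arctan2(-e[0],e[1])))
m=c.mean(0); delta([m[0],m[1],.082],-16.4)
E
```

```text
[[0.50244827 0.18694922 0.105     ]
 [0.49426941 0.15965061 0.105     ]
 [0.46365359 0.16864813 0.105     ]
 [0.47183167 0.19585487 0.105     ]] [0.48305074 0.17777571 0.105     ]
flat face at rest top [[0.50496159 0.18683084 0.046     ]
 [0.49667495 0.15790792 0.046     ]] [0.50081827 0.17236938 0.046     ] [0.49835884 0.17329992 0.105     ]
[[0.53918818 0.19580214 0.046     ]
 [0.5202725  0.12975414 0.046     ]
 [0.45247724 0.15024418 0.046     ]
 [0.4733294  0.2167902  0.046     ]] [0.49631683 0.17314767 0.046     ]
yaw -16.29788882585216
-16.678592649984772
-15.981336643003281
lin mm [  3.3  -1.1 153.6] ang [0.03 0.03 0.25]
```

Request:
servo_tool --commands '[{"linear": [4, -1, 40], "angular": [0, 0, 0.2], "gripper": 0.3}, {"linear": [4, -1, 80], "angular": [0, 0, 0.2], "gripper": 0.3}, {"linear": [4, -1, 110], "angular": [0, 0, 0.2], "gripper": 0.3}, {"linear": [4, -1, 135], "angular": [0, 0, 0.2], "gripper": 0.3}, {"linear": [4, -1, 148], "angular": [0, 0, 0.2], "gripper": 0.3}, {"linear": [4, -1, 154], "angular": [0, 0, 0.2], "gripper": 0.3}, {"linear": [4, -1, 154], "angular": [0, 0, 0.2], "gripper": 0.3}]'

```text
time_s: 3.4
position: [0.4838, 0.1767, 0.0819]
tool_rot: [[0.959, -0.284, -0.001], [-0.284, -0.959, -0.0], [-0.0, 0.0, -1.0]]
ft_force: [0.1, -0.2, -0.1]
grip_width: 0.0554
```

Request:
servo_tool --commands '[{"linear": [0, 0, 0], "angular": [0, 0, 0], "gripper": -0.1}, {"linear": [0, 0, 0], "angular": [0, 0, 0], "gripper": -0.2}, {"linear": [0, 0, 0], "angular": [0, 0, 0], "gripper": -0.3}, {"linear": [0, 0, 0], "angular": [0, 0, 0], "gripper": -1}, {"linear": [0, 0, 0], "angular": [0, 0, 0], "gripper": -1}, {"linear": [0, 0, 0], "angular": [0, 0, 0], "gripper": -1}, {"linear": [0, 0, 0], "angular": [0, 0, 0], "gripper": -1}, {"linear": [0, 0, 0], "angular": [0, 0, 0], "gripper": -1}]' --force 30

```text
time_s: 4.2
position: [0.484, 0.1777, 0.0818]
tool_rot: [[0.959, -0.282, -0.0], [-0.282, -0.959, 0.0], [-0.0, -0.0, -1.0]]
ft_force: [0.7, -0.2, -0.4]
grip_width: 0.0001
```

```bash
python3 - <<'E'
from h import *
s=env.observe(); print(s['grip_width'],s['position'],s['ft_force'])
a=snap('side','s2.png')['frame']; b=snap('wrist','w2.png')['frame']
A=cv2.resize(a[200:320,170:290],(480,480),interpolation=cv2.INTER_CUBIC)
cv2.imwrite('pics/s2z.png',A)
E
```

```text
0.0001342050124492151 [0.48404529 0.17773599 0.08181961] [ 0.6552221  -0.19473782 -0.41426286]
```

View pics/s2z.png

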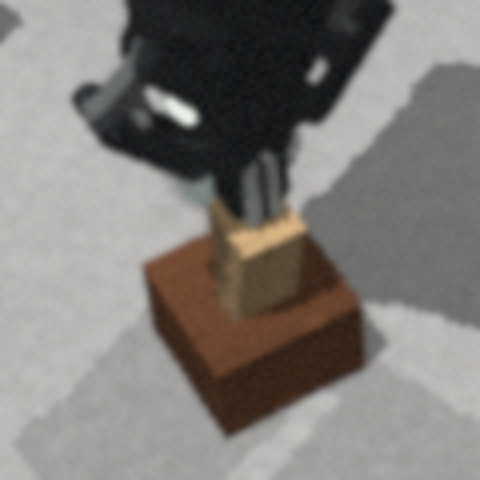

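View pics/w2.png

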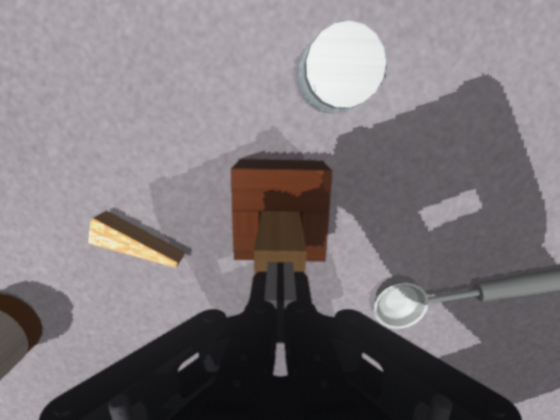

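```bash
python3 - <<'E'
from h import *
import pickle
m=pickle.load(open('meta.pkl','rb'));s,w=pickle.load(open('w1.pkl','rb'))
st=env.observe();T=Tw(st,w)
tip=st['position']+st['tool_rot'][:,2]*.011
for p in (st['position'],tip): print(p,'side',proj(m['side'],p),'wrist',proj(w,p,T))
print('side z px',(proj(m['side'],tip)-[170,200])*4)
a=np.radians(-16.3); X=np.array([np.cos(a),np.sin(a),0]);Y=np.array([-np.sin(a),np.cos(a),0])
S=cv2.resize(cv2.imread('pics/s2.png')[200:320,170:290],(720,720),interpolation=cv2.INTER_CUBIC)
W=cv2.imread('pics/w2.png')
o=np.array([.4984,.1733,.105])
c=[o+Y*.014,o-Y*.014,o-Y*.014-X*.032,o+Y*.014-X*.032]
ps=proj(m['side'],c); pw=proj(w,c,T)
cv2.polylines(S,[((ps-[170,200])*6).astype(int)],True,(0,255,0),1)
cv2.polylines(W,[pw.astype(int)],True,(0,255,0),1)
for p in (st['position'],tip):
    cv2.circle(S,tuple(((proj(m['side'],p)[0]-[170,200])*6).astype(int)),5,(0,0,255),1)
    cv2.circle(W,tuple(proj(w,p,T)[0].astype(int)),3,(0,0,255),1)
cv2.imwrite('pics/s2o.png',S[:600]);cv2.imwrite('pics/w2o.png',W)
E
```

```text
[0.48401001 0.17774421 0.08181553] side [[234.75554496 261.52842119]] wrist [[279.77935713 255.91865369]]
[0.4840094  0.17774424 0.07081553] side [[235.23784042 265.74562534]] wrist [[279.78918622 248.37927475]]
side z px [[260.95136168 262.98250137]]
```

View pics/s2o.png

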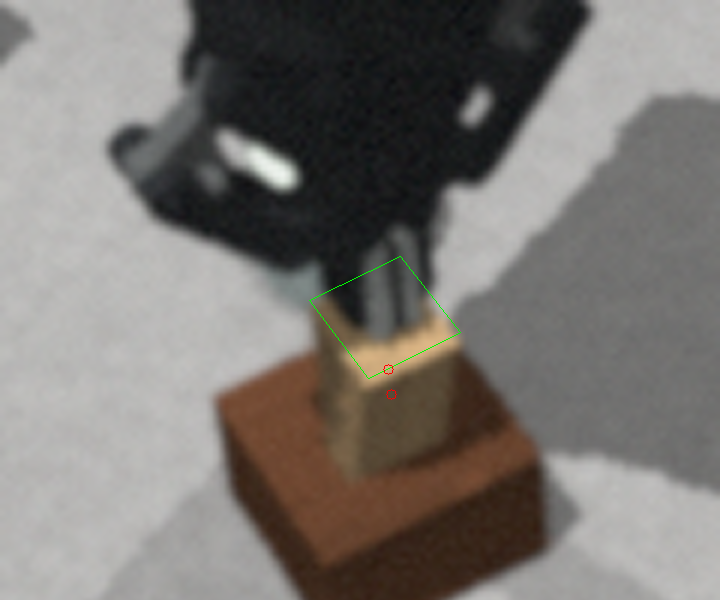

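View pics/w2o.png

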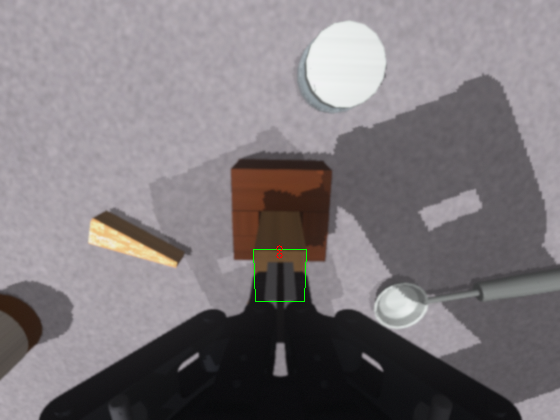

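Request:
servo_tool --commands '[{"linear": [0, 0, 0.5], "angular": [0, 0, 0], "gripper": -1}, {"linear": [0, 0, 1], "angular": [0, 0, 0], "gripper": -1}]'

```text
time_s: 4.5
position: [0.484, 0.1777, 0.0808]
tool_rot: [[0.959, -0.282, 0.0], [-0.282, -0.959, 0.0], [0.0, -0.0, -1.0]]
ft_force: [-0.2, 0.1, 0.2]
grip_width: -0.0001
```

Request:
servo_tool --commands '[{"linear": [0, 0, 0.5], "angular": [0, 0, 0], "gripper": -1}, {"linear": [0, 0, 1], "angular": [0, 0, 0], "gripper": -1}]'

```text
time_s: 4.7
position: [0.484, 0.1777, 0.0798]
tool_rot: [[0.959, -0.282, -0.0], [-0.282, -0.959, -0.0], [-0.0, 0.0, -1.0]]
ft_force: [0.7, -0.0, -0.3]
grip_width: 0.0
```

Request:
servo_tool --commands '[{"linear": [0, 0, 0.5], "angular": [0, 0, 0], "gripper": -1}, {"linear": [0, 0, 1], "angular": [0, 0, 0], "gripper": -1}]'

```text
time_s: 4.9
position: [0.4846, 0.1778, 0.0794]
tool_rot: [[0.959, -0.282, 0.002], [-0.282, -0.959, 0.0], [0.001, -0.001, -1.0]]
ft_force: [-0.1, -0.7, 8.2]
grip_width: 0.0001
```

Request:
servo_tool --commands '[{"linear": [0, 0, 0.5], "angular": [0, 0, 0], "gripper": -1}, {"linear": [0, 0, 1], "angular": [0, 0, 0], "gripper": -1}]'

```text
time_s: 5.1
position: [0.4851, 0.1778, 0.0794]
tool_rot: [[0.959, -0.282, 0.004], [-0.282, -0.959, 0.0], [0.003, -0.001, -1.0]]
ft_force: [-1.9, -0.0, 16.6]
grip_width: -0.0002
```

```bash
python3 - <<'E'
from h import *
a=snap('side','s3.png')['frame']; b=snap('wrist','w3.png')['frame']
A=cv2.resize(a[225:295,200:270],(420,420),interpolation=cv2.INTER_CUBIC)
B=cv2.resize(b[220:290,250:310],(360,420),interpolation=cv2.INTER_CUBIC)
cv2.imwrite('pics/z3.png',np.hstack([A,B]));print(env.observe()['ft_force'])
E
```

```text
[-2.05340653 -0.67243475 12.93832071]
```

View pics/z3.png

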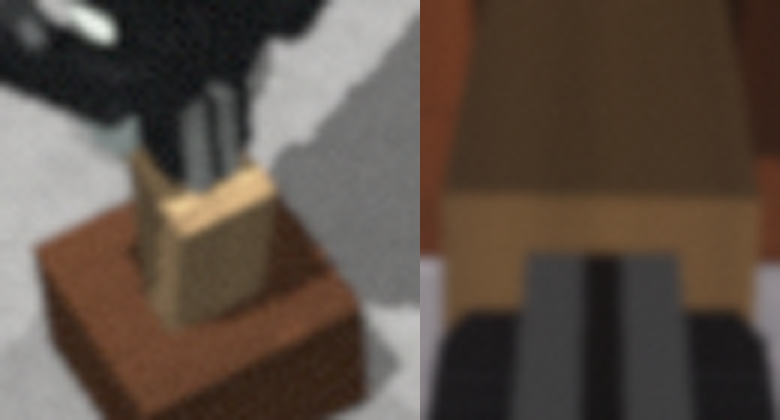

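Request:
servo_tool --commands '[{"linear": [0, 0, -10], "angular": [0, 0, 0], "gripper": -1}, {"linear": [0, 0, -20], "angular": [0, 0, 0], "gripper": 0.3}, {"linear": [0, 0, -20], "angular": [0, 0, 0], "gripper": 0.3}, {"linear": [0, 0, -20], "angular": [0, 0, 0], "gripper": 0.3}, {"linear": [0, 0, -20], "angular": [0, 0, 0], "gripper": 0.3}, {"linear": [0, 0, -20], "angular": [0, 0, 0], "gripper": 0.3}, {"linear": [0, 0, -20], "angular": [0, 0, 0], "gripper": 0.3}, {"linear": [0, 0, -20], "angular": [0, 0, 0], "gripper": 0.3}]'

```text
time_s: 6.0
position: [0.484, 0.1777, 0.0977]
tool_rot: [[0.959, -0.282, -0.0], [-0.282, -0.959, -0.0], [-0.0, 0.0, -1.0]]
ft_force: [-0.3, -0.2, -0.4]
grip_width: 0.0555
```

```bash
python3 - <<'E'
from h import *
s=env.observe();print(s['position'],s['ft_force'],s['grip_width']);delta([.484,.1777,.046],-16.4)
E
```

```text
[0.48398391 0.17770951 0.09767059] [-0.328557   -0.24851281 -0.3991722 ] 0.055518396191911935
lin mm [ 0.  -0.  51.7] ang [0.01 0.02 0.01]
```

Request:
servo_tool --commands '[{"linear": [0, 0, 10], "angular": [0, 0, 0], "gripper": 0.3}, {"linear": [0, 0, 20], "angular": [0, 0, 0], "gripper": 0.3}, {"linear": [0, 0, 30], "angular": [0, 0, 0], "gripper": 0.3}, {"linear": [0, 0, 40], "angular": [0, 0, 0], "gripper": 0.3}, {"linear": [0, 0, 48], "angular": [0, 0, 0], "gripper": 0.3}, {"linear": [0, 0, 52], "angular": [0, 0, 0], "gripper": 0.3}, {"linear": [0, 0, 52], "angular": [0, 0, 0], "gripper": 0.3}]'

```text
time_s: 6.7
position: [0.4838, 0.1777, 0.0452]
tool_rot: [[0.959, -0.282, -0.001], [-0.282, -0.959, -0.0], [-0.001, 0.0, -1.0]]
ft_force: [0.3, 0.4, -0.4]
grip_width: 0.0553
```

Request:
servo_tool --commands '[{"linear": [0, 0, 0], "angular": [0, 0, 0], "gripper": 0}, {"linear": [0, 0, 0], "angular": [0, 0, 0], "gripper": -0.2}, {"linear": [0, 0, 0], "angular": [0, 0, 0], "gripper": -0.4}, {"linear": [0, 0, 0], "angular": [0, 0, 0], "gripper": -1}, {"linear": [0, 0, 0], "angular": [0, 0, 0], "gripper": -1}, {"linear": [0, 0, 0], "angular": [0, 0, 0], "gripper": -1}]' --force 40

```text
time_s: 7.3
position: [0.4843, 0.1777, 0.0463]
tool_rot: [[0.959, -0.282, 0.001], [-0.282, -0.959, 0.0], [0.001, -0.0, -1.0]]
ft_force: [-1.1, -0.5, 5.7]
grip_width: 0.0276
```

Request:
servo_tool --commands '[{"linear": [0, 0, -5], "angular": [0, 0, 0], "gripper": -1}, {"linear": [0, 0, -15], "angular": [0, 0, 0], "gripper": -1}, {"linear": [0, 0, -30], "angular": [0, 0, 0], "gripper": -1}, {"linear": [0, 0, -50], "angular": [0, 0, 0], "gripper": -1}, {"linear": [0, 0, -75], "angular": [0, 0, 0], "gripper": -1}, {"linear": [0, 0, -100], "angular": [0, 0, 0], "gripper": -1}, {"linear": [0, 0, -120], "angular": [0, 0, 0], "gripper": -1}, {"linear": [0, 0, -130], "angular": [0, 0, 0], "gripper": -1}, {"linear": [0, 0, -130], "angular": [0, 0, 0], "gripper": -1}]'

```text
time_s: 8.2
position: [0.4844, 0.1778, 0.177]
tool_rot: [[0.959, -0.282, 0.002], [-0.282, -0.959, 0.0], [0.002, -0.001, -1.0]]
ft_force: [0.4, -0.4, -0.7]
grip_width: 0.0274
```

```bash
python3 - <<'E'
from h import *
s=env.observe();print(s['position'],s['ft_force'],s['grip_width'])
a=snap('side','s4.png')['frame']
cv2.imwrite('pics/s4z.png',cv2.resize(a[170:310,170:310],(560,560),interpolation=cv2.INTER_CUBIC))
# target: tool origin x ~ flat-15mm
a=np.radians(10.2);X=np.array([np.cos(a),np.sin(a),0])
f=np.array([.531,-.165,0])-X*(.0145+.060); f[2]=.20
print(f);delta(f,10.2)
E
```

```text
[0.48440852 0.17781271 0.17703847] [ 0.36082501 -0.43481978 -0.65132394] 0.02741780038081266
[ 0.45767743 -0.17819281  0.2       ]
lin mm [ 75.2 348.9 -24.2] ang [-1.000e-02 -1.000e-02 -2.658e+01]
```

View pics/s4z.png

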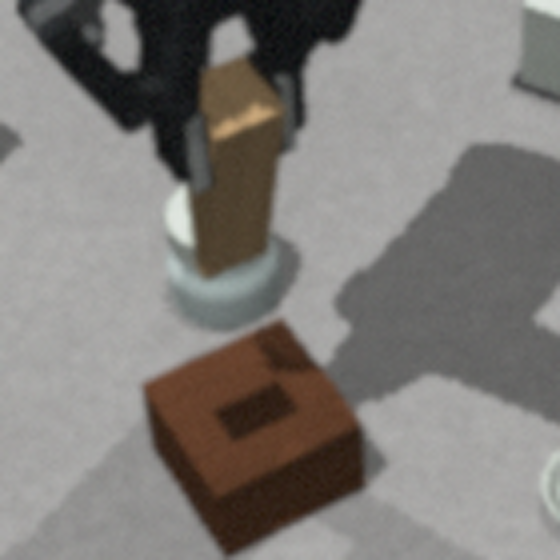

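Request:
servo_tool --commands '[{"linear": [4, 20, -4], "angular": [0, 0, -1], "gripper": -1}, {"linear": [12, 55, -10], "angular": [0, 0, -4], "gripper": -1}, {"linear": [20, 95, -17], "angular": [0, 0, -8], "gripper": -1}, {"linear": [29, 135, -24], "angular": [0, 0, -12], "gripper": -1}, {"linear": [38, 175, -24], "angular": [0, 0, -16], "gripper": -1}, {"linear": [47, 218, -24], "angular": [0, 0, -20], "gripper": -1}, {"linear": [56, 260, -24], "angular": [0, 0, -24], "gripper": -1}, {"linear": [64, 300, -24], "angular": [0, 0, -26.6], "gripper": -1}, {"linear": [71, 330, -24], "angular": [0, 0, -26.6], "gripper": -1}, {"linear": [75, 349, -24], "angular": [0, 0, -26.6], "gripper": -1}, {"linear": [75, 349, -24], "angular": [0, 0, -26.6], "gripper": -1}, {"linear": [75, 349, -24], "angular": [0, 0, -26.6], "gripper": -1}]'

```text
time_s: 9.45
position: [0.4571, -0.1778, 0.1988]
tool_rot: [[0.984, 0.177, -0.002], [0.177, -0.984, 0.002], [-0.001, -0.002, -1.0]]
ft_force: [-0.2, 0.9, -0.0]
grip_width: 0.0275
```

```bash
python3 - <<'E'
from h import *
import pickle
s=env.observe();print(s['position'],s['ft_force'],s['grip_width'])
im=snap('wrist','w5.png');pickle.dump((s,im),open('w5.pkl','wb'))
cv2.imwrite('pics/w5z.png',cv2.resize(im['frame'],(784,588)))
E
```

```text
[ 0.45712942 -0.17776359  0.19884288] [-0.16555049  0.86017202 -0.00596976] 0.027535146260389096
```

View pics/w5z.png

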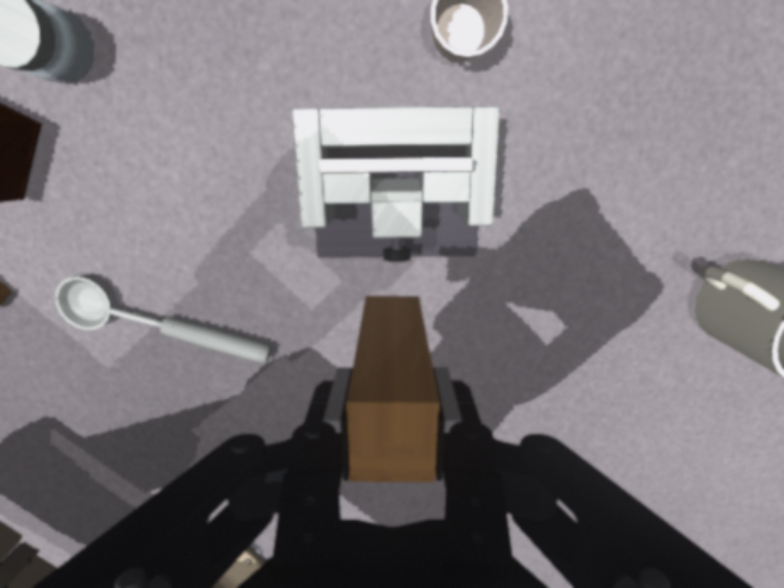

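```bash
python3 - <<'E'
from h import *
f=cv2.imread('pics/w5.png')
A=cv2.resize(f[70:190,200:360],(800,600),interpolation=cv2.INTER_CUBIC)
cv2.imwrite('pics/w5a.png',A)
B=cv2.resize(f[200:350,230:330],(400,600),interpolation=cv2.INTER_CUBIC)
cv2.imwrite('pics/w5b.png',B)
E
```

```text
(no output)
```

View pics/w5a.png

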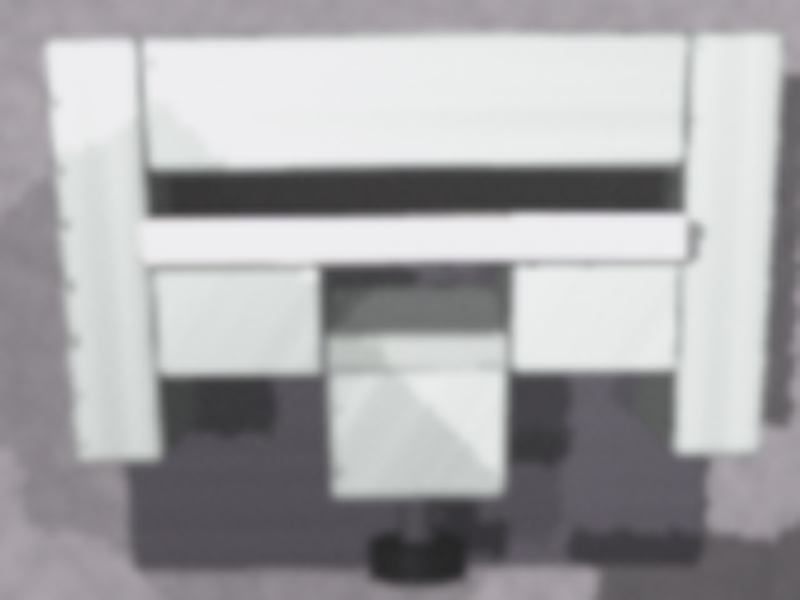

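View pics/w5b.png

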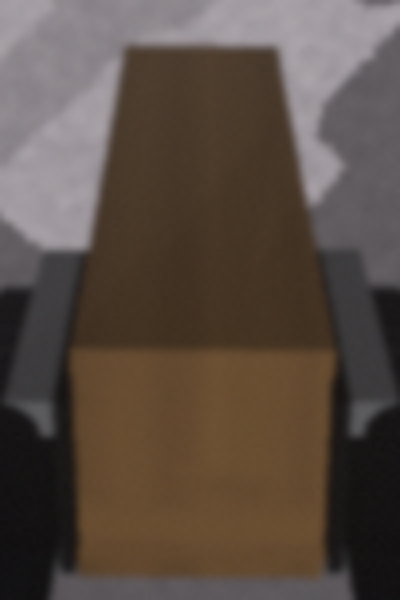

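```bash
cat > m5.py <<'E'
from h import *
import pickle
s,im=pickle.load(open('w5.pkl','rb'));T=Tw(s,im)
tcp=s['position']
R5=lambda p,z:ray(im,np.array(p)/5.+[200,70],z,T)
R4=lambda p,z:ray(im,np.array(p)/4.+[230,200],z,T)
def show(n,c):
    # in foot axes about tcp, mm
    a=np.radians(10.2);X=np.array([np.cos(a),np.sin(a)]);Y=np.array([-X[1],X[0]])
    d=(c-tcp)[:,:2]*1000; print(n,[tuple(np.round((v@X,v@Y),1)) for v in d])
show('plate front',R5([(145,266),(688,262)],.081))
show('plate back',R5([(140,218),(688,212)],.081))
show('walls',R5([(320,268),(322,373),(511,265),(508,370)],.060))
show('stop top edge',R5([(330,372),(505,368)],.060))
show('cheeks outer',R5([(45,42),(782,36),(760,452),(78,460)],.060))
show('rear block',R5([(150,168),(685,165)],.060))
tz=tcp[2]-.0413
show('tip',R4([(125,46),(277,46)],tz)); show('top',R4([(70,347),(335,347),(328,577),(77,577)],tz+.1))
for e in [R5([(145,266),(688,262)],.081),R5([(45,42),(782,36)],.06),R5([(78,460),(760,452)],.06)]:
    d=e[0]-e[1];print('yaw',np.degrees(np.arctan2(-d[0],d[1])))
e=R4([(125,46),(277,46)],tz);d=e[0]-e[1];print('wedge yaw',np.degrees(np.arctan2(-d[0],d[1])))
E
python3 m5.py
```

```text
plate front [(np.float64(75.4), np.float64(46.7)), (np.float64(76.2), np.float64(-52.7))]
plate back [(np.float64(83.8), np.float64(47.2)), (np.float64(84.9), np.float64(-52.2))]
walls [(np.float64(74.3), np.float64(15.7)), (np.float64(54.1), np.float64(15.6)), (np.float64(74.9), np.float64(-21.7)), (np.float64(54.7), np.float64(-21.6))]
stop top edge [(np.float64(54.3), np.float64(14.0)), (np.float64(55.1), np.float64(-21.0))]
cheeks outer [(np.float64(115.6), np.float64(67.0)), (np.float64(116.8), np.float64(-71.9)), (np.float64(38.5), np.float64(-73.4)), (np.float64(36.7), np.float64(65.8))]
rear block [(np.float64(93.0), np.float64(48.3)), (np.float64(93.6), np.float64(-54.9))]
tip [(np.float64(15.5), np.float64(13.6)), (np.float64(15.5), np.float64(-14.3))]
top [(np.float64(14.9), np.float64(13.3)), (np.float64(14.9), np.float64(-14.6)), (np.float64(-15.4), np.float64(-15.0)), (np.float64(-15.5), np.float64(13.6))]
yaw 10.675270802314534
yaw 10.688708565899194
yaw 10.949529256876726
wedge yaw 10.289763127976155
```

Request:
servo_tool --commands '[{"linear": [15, 1, 0], "angular": [0, 0, -0.2], "gripper": -1}, {"linear": [40, 2, 0], "angular": [0, 0, -0.4], "gripper": -1}, {"linear": [55, 2.5, 10], "angular": [0, 0, -0.45], "gripper": -1}, {"linear": [58.8, 2.5, 30], "angular": [0, 0, -0.45], "gripper": -1}, {"linear": [58.8, 2.5, 50], "angular": [0, 0, -0.45], "gripper": -1}, {"linear": [58.8, 2.5, 62], "angular": [0, 0, -0.45], "gripper": -1}, {"linear": [58.8, 2.5, 65], "angular": [0, 0, -0.45], "gripper": -1}, {"linear": [58.8, 2.5, 65], "angular": [0, 0, -0.45], "gripper": -1}, {"linear": [58.8, 2.5, 65], "angular": [0, 0, -0.45], "gripper": -1}]'

```text
time_s: 10.4
position: [0.5162, -0.17, 0.1356]
tool_rot: [[0.983, 0.186, 0.001], [0.186, -0.983, -0.001], [0.001, 0.001, -1.0]]
ft_force: [0.7, -0.4, 0.1]
grip_width: 0.0277
```

```bash
python3 - <<'E'
from h import *
import pickle
s=env.observe();print(s['position'],s['ft_force'],s['grip_width'],s['tool_rot'])
im=snap('wrist','w6.png');pickle.dump((s,im),open('w6.pkl','wb'))
a=snap('side','s6.png')['frame']
cv2.imwrite('pics/w6z.png',cv2.resize(im['frame'][150:350,190:370],(540,600),interpolation=cv2.INTER_CUBIC))
cv2.imwrite('pics/s6z.png',cv2.resize(a[100:220,280:400],(600,600),interpolation=cv2.INTER_CUBIC))
E
```

```text
[ 0.51621612 -0.17000375  0.13557592] [ 0.7265354  -0.42673412  0.13854386] 0.027698175519285707 [[ 9.82607348e-01  1.85692211e-01  1.09669550e-03]
 [ 1.85692949e-01 -9.82607629e-01 -6.13704334e-04]
 [ 9.63661250e-04  8.06679009e-04 -9.99999210e-01]]
```

View pics/w6z.png

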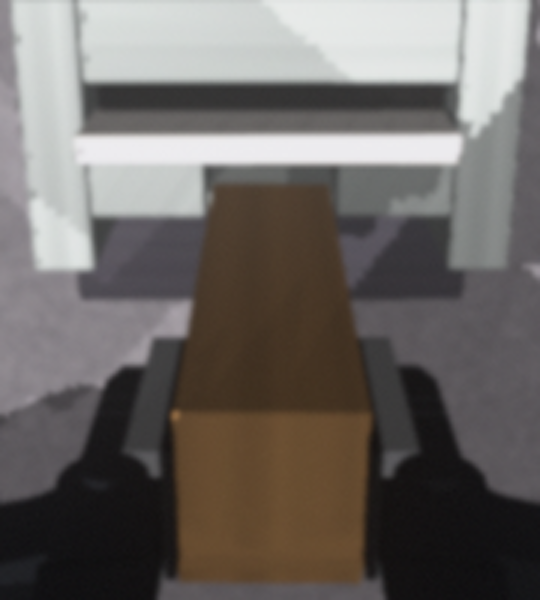

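View pics/s6z.png

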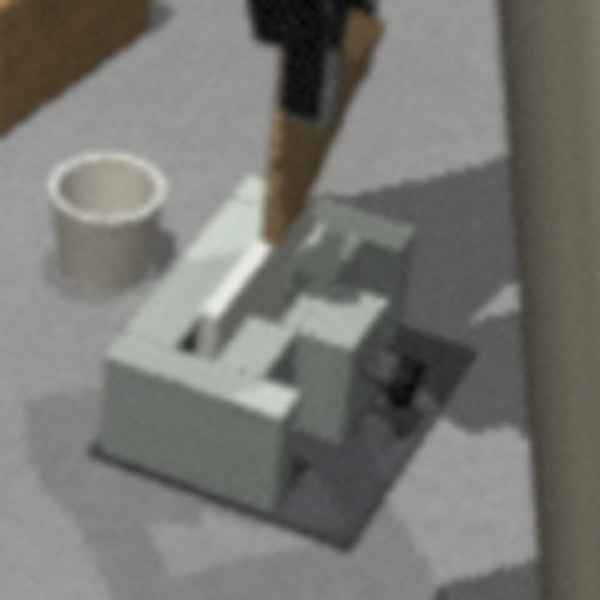

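```bash
python3 - <<'E'
from h import *
import pickle
s,im=pickle.load(open('w6.pkl','rb'));T=Tw(s,im);tcp=s['position']
R=lambda p,z:ray(im,np.array(p)/3.+[190,150],z,T)
a=np.radians(10.7);X=np.array([np.cos(a),np.sin(a)]);Y=np.array([-X[1],X[0]])
for n,p,z in [('plate',[(77,164),(461,163)],.081),('tip',[(214,186),(329,186)],tcp[2]-.0413),('walls',[(206,190),(337,190)],.06),('wtop',[(172,413),(370,411)],tcp[2]+.0587)]:
    print(n,[np.round((v@X,v@Y),1) for v in (R(p,z)-tcp)[:,:2]*1000])
E
```

```text
plate [array([16.8, 49.6]), array([ 17.2, -49.7])]
tip [array([15.2, 13.4]), array([ 15.2, -14.8])]
walls [array([ 2.8, 17.9]), array([  2.8, -19.5])]
wtop [array([14.3, 13.5]), array([ 14.6, -14.3])]
```

Request:
servo_tool --commands '[{"linear": [0, 0, 6], "angular": [0, 0, 0], "gripper": -1}, {"linear": [0, 0, 14], "angular": [0, 0, 0], "gripper": -1}, {"linear": [0, 0, 22], "angular": [0, 0, 0], "gripper": -1}, {"linear": [0, 0, 29], "angular": [0, 0, 0], "gripper": -1}, {"linear": [0, 0, 34], "angular": [0, 0, 0], "gripper": -1}, {"linear": [0, 0, 37], "angular": [0, 0, 0], "gripper": -1}, {"linear": [0, 0, 38], "angular": [0, 0, 0], "gripper": -1}]'

```text
time_s: 11.2
position: [0.5158, -0.1703, 0.0965]
tool_rot: [[0.983, 0.185, -0.0], [0.185, -0.983, 0.0], [-0.0, -0.0, -1.0]]
ft_force: [-0.3, -0.8, -0.3]
grip_width: 0.0275
```

```bash
python3 - <<'E'
from h import *
import pickle
s=env.observe();print(s['position'],s['ft_force'],s['grip_width'])
im=snap('wrist','w7.png');pickle.dump((s,im),open('w7.pkl','wb'))
cv2.imwrite('pics/w7z.png',cv2.resize(im['frame'][150:350,190:370],(540,600),interpolation=cv2.INTER_CUBIC))
E
```

```text
[ 0.51579401 -0.17027037  0.09649487] [-0.27224796 -0.75712712 -0.30521567] 0.02749694286369515
```

View pics/w7z.png

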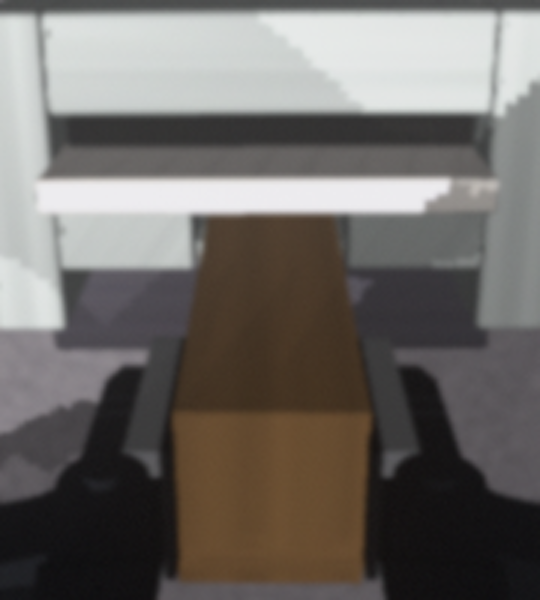

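Request:
servo_tool --commands '[{"linear": [0, 0, 2], "angular": [0, 0, 0], "gripper": -1}, {"linear": [0, 0, 4], "angular": [0, 0, 0], "gripper": -1}, {"linear": [0, 0, 5], "angular": [0, 0, 0], "gripper": -1}, {"linear": [0, 0, 5], "angular": [0, 0, 0], "gripper": -1}]'

```text
time_s: 11.65
position: [0.5158, -0.1703, 0.0917]
tool_rot: [[0.983, 0.185, -0.0], [0.185, -0.983, 0.0], [-0.0, -0.0, -1.0]]
ft_force: [0.8, 1.2, 0.3]
grip_width: 0.0276
```

Request:
servo_tool --commands '[{"linear": [0, 0, 1.5], "angular": [0, 0, 0], "gripper": -1}, {"linear": [0, 0, 3], "angular": [0, 0, 0], "gripper": -1}, {"linear": [0, 0, 4], "angular": [0, 0, 0], "gripper": -1}, {"linear": [0, 0, 4], "angular": [0, 0, 0], "gripper": -1}]'

```text
time_s: 12.05
position: [0.5158, -0.1703, 0.0876]
tool_rot: [[0.983, 0.185, -0.0], [0.185, -0.983, 0.0], [-0.0, -0.0, -1.0]]
ft_force: [-0.8, -0.6, -0.8]
grip_width: 0.0277
```

Request:
servo_tool --commands '[{"linear": [0, 0, 1], "angular": [0, 0, 0], "gripper": -1}, {"linear": [0, 0, 2], "angular": [0, 0, 0], "gripper": -1}, {"linear": [0, 0, 2], "angular": [0, 0, 0], "gripper": -1}]'

```text
time_s: 12.35
position: [0.5158, -0.1702, 0.0857]
tool_rot: [[0.983, 0.185, -0.0], [0.185, -0.983, 0.0], [-0.0, -0.0, -1.0]]
ft_force: [0.8, -0.2, -0.6]
grip_width: 0.0276
```

Request:
servo_tool --commands '[{"linear": [0, 0, 1], "angular": [0, 0, 0], "gripper": -1}, {"linear": [0, 0, 2], "angular": [0, 0, 0], "gripper": -1}, {"linear": [0, 0, 2], "angular": [0, 0, 0], "gripper": -1}]'

```text
time_s: 12.65
position: [0.5158, -0.1702, 0.0837]
tool_rot: [[0.983, 0.185, -0.0], [0.185, -0.983, 0.0], [-0.0, -0.0, -1.0]]
ft_force: [-0.7, -0.1, -0.8]
grip_width: 0.0277
```

Request:
servo_tool --commands '[{"linear": [0, 0, 1], "angular": [0, 0, 0], "gripper": -1}, {"linear": [0, 0, 2], "angular": [0, 0, 0], "gripper": -1}, {"linear": [0, 0, 2], "angular": [0, 0, 0], "gripper": -1}]'

```text
time_s: 12.95
position: [0.5158, -0.1703, 0.0817]
tool_rot: [[0.983, 0.185, -0.0], [0.185, -0.983, 0.0], [-0.0, -0.0, -1.0]]
ft_force: [0.3, 0.7, -0.7]
grip_width: 0.0277
```

Request:
servo_tool --commands '[{"linear": [0, 0, 1], "angular": [0, 0, 0], "gripper": -1}, {"linear": [0, 0, 2], "angular": [0, 0, 0], "gripper": -1}, {"linear": [0, 0, 2], "angular": [0, 0, 0], "gripper": -1}]'

```text
time_s: 13.25
position: [0.5158, -0.1703, 0.0797]
tool_rot: [[0.983, 0.185, -0.0], [0.185, -0.983, 0.0], [-0.0, -0.0, -1.0]]
ft_force: [-0.4, 0.2, 0.4]
grip_width: 0.0275
```

Request:
servo_tool --commands '[{"linear": [0, 0, 1], "angular": [0, 0, 0], "gripper": -1}, {"linear": [0, 0, 2], "angular": [0, 0, 0], "gripper": -1}, {"linear": [0, 0, 2], "angular": [0, 0, 0], "gripper": -1}]'

```text
time_s: 13.55
position: [0.5159, -0.1703, 0.0777]
tool_rot: [[0.983, 0.185, -0.0], [0.185, -0.983, 0.0], [0.0, -0.0, -1.0]]
ft_force: [0.3, 0.4, 0.1]
grip_width: 0.0274
```

```bash
python3 - <<'E'
from h import *
s=env.observe();print(s['position'],s['ft_force'],s['grip_width'])
im=snap('wrist','w8.png')
a=snap('side','s8.png')['frame']
cv2.imwrite('pics/z8.png',np.hstack([cv2.resize(im['frame'][210:330,220:340],(400,400),interpolation=cv2.INTER_CUBIC),cv2.resize(a[110:220,280:390],(400,400),interpolation=cv2.INTER_CUBIC)]))
E
```

```text
[ 0.51586125 -0.17029332  0.07770969] [0.28832846 0.44368842 0.11865318] 0.027376721788723617
```

View pics/z8.png

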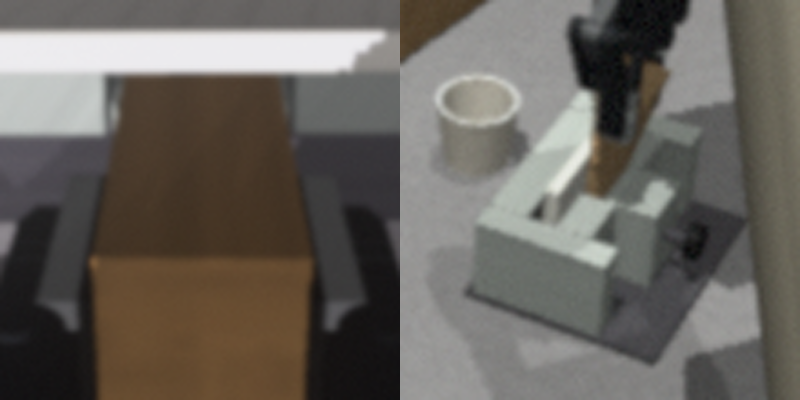

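Request:
servo_tool --commands '[{"linear": [0, 0, 1], "angular": [0, 0, 0], "gripper": -1}, {"linear": [0, 0, 2], "angular": [0, 0, 0], "gripper": -1}, {"linear": [0, 0, 2], "angular": [0, 0, 0], "gripper": -1}]'

```text
time_s: 13.95
position: [0.5162, -0.1703, 0.0759]
tool_rot: [[0.983, 0.185, 0.001], [0.185, -0.983, -0.0], [0.001, 0.0, -1.0]]
ft_force: [1.1, 0.2, -0.4]
grip_width: 0.0276
```

Request:
servo_tool --commands '[{"linear": [0, 0, 1], "angular": [0, 0, 0], "gripper": -1}, {"linear": [0, 0, 1.5], "angular": [0, 0, 0], "gripper": -1}, {"linear": [0, 0, 1.5], "angular": [0, 0, 0], "gripper": -1}]'

```text
time_s: 14.25
position: [0.5164, -0.1704, 0.0746]
tool_rot: [[0.983, 0.185, 0.001], [0.185, -0.983, -0.0], [0.001, 0.001, -1.0]]
ft_force: [4.2, 0.5, 1.5]
grip_width: 0.0273
```

Request:
servo_tool --commands '[{"linear": [0.6, 0, -0.5], "angular": [0, 0, 0], "gripper": -1}, {"linear": [1.2, 0, 0], "angular": [0, 0, 0], "gripper": -1}, {"linear": [1.2, 0, 1], "angular": [0, 0, 0], "gripper": -1}, {"linear": [1.2, 0, 2], "angular": [0, 0, 0], "gripper": -1}, {"linear": [1.2, 0, 2], "angular": [0, 0, 0], "gripper": -1}]'

```text
time_s: 14.75
position: [0.5171, -0.17, 0.0722]
tool_rot: [[0.983, 0.185, 0.0], [0.185, -0.983, 0.0], [0.0, -0.0, -1.0]]
ft_force: [2.8, 1.0, -0.3]
grip_width: 0.0276
```

Request:
servo_tool --commands '[{"linear": [0, 0, -0.3], "angular": [0, 0, 0], "gripper": -0.3}, {"linear": [0, 0, -0.3], "angular": [0, 0, 0], "gripper": -0.2}, {"linear": [0, 0, -0.3], "angular": [0, 0, 0], "gripper": -0.1}, {"linear": [0, 0, -0.3], "angular": [0, 0, 0], "gripper": 0.1}, {"linear": [0, 0, -0.3], "angular": [0, 0, 0], "gripper": 0.1}, {"linear": [0, 0, -0.3], "angular": [0, 0, 0], "gripper": 0.1}]'

```text
time_s: 15.35
position: [0.517, -0.1701, 0.0726]
tool_rot: [[0.983, 0.185, -0.0], [0.185, -0.983, 0.0], [-0.0, -0.0, -1.0]]
ft_force: [-0.1, 0.3, -0.2]
grip_width: 0.0467
```

```bash
python3 - <<'E'
from h import *
s=env.observe();print(s['position'],s['ft_force'],s['grip_width'])
im=snap('wrist','w9.png')
a=snap('side','s9.png')['frame']
cv2.imwrite('pics/z9.png',np.hstack([cv2.resize(im['frame'][200:360,200:360],(400,400),interpolation=cv2.INTER_CUBIC),cv2.resize(a[110:220,280:390],(400,400),interpolation=cv2.INTER_CUBIC)]))
E
```

```text
[ 0.51699212 -0.17008565  0.07260266] [-0.14879679  0.28204329 -0.17178808] 0.04670384114217227
```

View pics/z9.png

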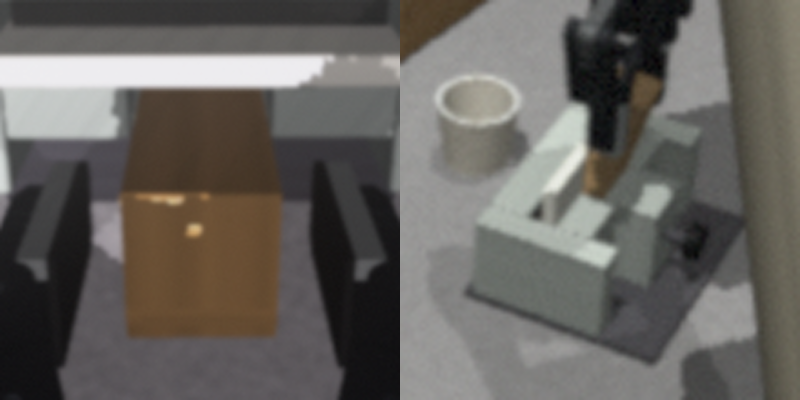

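Request:
servo_tool --commands '[{"linear": [0, 0, -6], "angular": [0, 0, 0], "gripper": 0.1}, {"linear": [0, 0, -16], "angular": [0, 0, 0], "gripper": 0.1}, {"linear": [0, 0, -30], "angular": [0, 0, 0], "gripper": 0.1}, {"linear": [0, 0, -46], "angular": [0, 0, 0], "gripper": 0.1}, {"linear": [0, 0, -58], "angular": [0, 0, 0], "gripper": 0.1}, {"linear": [0, 0, -65], "angular": [0, 0, 0], "gripper": -1}, {"linear": [0, 0, -65], "angular": [0, 0, 0], "gripper": -1}, {"linear": [0, 0, -65], "angular": [0, 0, 0], "gripper": -1}, {"linear": [0, 0, -65], "angular": [0, 0, 0], "gripper": -1}, {"linear": [0, 0, -65], "angular": [0, 0, 0], "gripper": -1}]'

```text
time_s: 16.45
position: [0.5168, -0.17, 0.1371]
tool_rot: [[0.983, 0.185, -0.001], [0.185, -0.983, 0.001], [-0.001, -0.001, -1.0]]
ft_force: [0.3, -0.4, -0.4]
grip_width: 0.0
```

```bash
python3 - <<'E'
from h import *
import pickle
s=env.observe();print(s['position'],s['ft_force'],s['grip_width'])
im=snap('wrist','w10.png');pickle.dump((s,im),open('w10.pkl','wb'))
a=snap('side','s10.png')['frame']
cv2.imwrite('pics/z10.png',np.hstack([cv2.resize(im['frame'][160:320,200:360],(400,400),interpolation=cv2.INTER_CUBIC),cv2.resize(a[110:220,280:390],(400,400),interpolation=cv2.INTER_CUBIC)]))
E
```

```text
[ 0.51681725 -0.16997413  0.13710114] [ 0.33897445 -0.43244237 -0.3809677 ] 7.516332231535596e-06
```

View pics/z10.png

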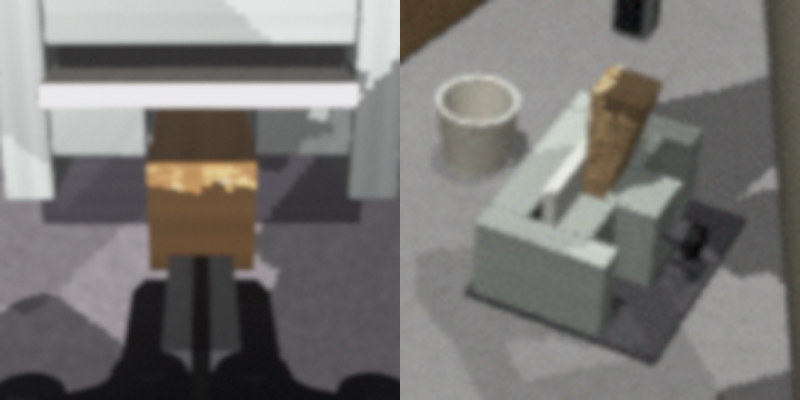

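```bash
python3 - <<'E'
from h import *
import pickle
s,im=pickle.load(open('w10.pkl','rb'));T=Tw(s,im);tcp=s['position']
a=np.radians(10.7);X=np.array([np.cos(a),np.sin(a)]);Y=np.array([-X[1],X[0]])
for z in (.126,.130):
  c=ray(im,np.array([(146,162),(257,161),(254,268),(151,268)])/2.5+[200,160],z,T)
  print(z,[np.round((v@X,v@Y),1) for v in (c-tcp)[:,:2]*1000])
c=ray(im,np.array([(40,106),(358,105)])/2.5+[200,160],.081,T);print([np.round((v@X,v@Y),1) for v in (c-tcp)[:,:2]*1000])
E
```

```text
0.126 [array([16.4, 13.5]), array([ 16.7, -14.8]), array([-14. , -14.8]), array([-14. ,  12.9])]
0.13 [array([17.9, 13.2]), array([ 18.2, -14.5]), array([-11.8, -14.5]), array([-11.8,  12.6])]
[array([18.1, 49.6]), array([ 18.5, -49.5])]
```

Request:
servo_tool --commands '[{"linear": [1, 0.4, 0], "angular": [0, 0, 0], "gripper": -1}, {"linear": [2, 0.8, 5], "angular": [0, 0, 0], "gripper": -1}, {"linear": [2, 0.8, 12], "angular": [0, 0, 0], "gripper": -1}, {"linear": [2, 0.8, 19], "angular": [0, 0, 0], "gripper": -1}, {"linear": [2, 0.8, 24], "angular": [0, 0, 0], "gripper": -1}, {"linear": [2, 0.8, 27], "angular": [0, 0, 0], "gripper": -1}, {"linear": [2, 0.8, 28], "angular": [0, 0, 0], "gripper": -1}, {"linear": [2, 0.8, 28], "angular": [0, 0, 0], "gripper": -1}]'

```text
time_s: 17.35
position: [0.5192, -0.1705, 0.1096]
tool_rot: [[0.983, 0.185, -0.0], [0.185, -0.983, 0.0], [-0.0, -0.0, -1.0]]
ft_force: [-0.3, -0.6, 0.3]
grip_width: -0.0001
```

Request:
servo_tool --commands '[{"linear": [0, 0, 1], "angular": [0, 0, 0], "gripper": -1}, {"linear": [0, 0, 2], "angular": [0, 0, 0], "gripper": -1}, {"linear": [0, 0, 2], "angular": [0, 0, 0], "gripper": -1}]'

```text
time_s: 17.65
position: [0.5191, -0.1705, 0.1076]
tool_rot: [[0.983, 0.185, -0.0], [0.185, -0.983, -0.0], [-0.0, 0.0, -1.0]]
ft_force: [-0.4, 0.2, -0.4]
grip_width: -0.0001
```

Request:
servo_tool --commands '[{"linear": [0, 0, 1], "angular": [0, 0, 0], "gripper": -1}, {"linear": [0, 0, 2], "angular": [0, 0, 0], "gripper": -1}, {"linear": [0, 0, 2], "angular": [0, 0, 0], "gripper": -1}]'

```text
time_s: 17.95
position: [0.5191, -0.1704, 0.1055]
tool_rot: [[0.983, 0.185, -0.0], [0.185, -0.983, 0.0], [-0.0, -0.0, -1.0]]
ft_force: [-0.5, -0.3, -0.5]
grip_width: -0.0004
```

Request:
servo_tool --commands '[{"linear": [0, 0, 0.7], "angular": [0, 0, 0], "gripper": -1}, {"linear": [0, 0, 1.5], "angular": [0, 0, 0], "gripper": -1}, {"linear": [0, 0, 1.5], "angular": [0, 0, 0], "gripper": -1}]'

```text
time_s: 18.25
position: [0.5191, -0.1704, 0.104]
tool_rot: [[0.983, 0.185, -0.0], [0.185, -0.983, 0.0], [-0.0, -0.0, -1.0]]
ft_force: [0.2, -0.5, 0.0]
grip_width: 0.0003
```

Request:
servo_tool --commands '[{"linear": [0, 0, 0.7], "angular": [0, 0, 0], "gripper": -1}, {"linear": [0, 0, 1.5], "angular": [0, 0, 0], "gripper": -1}, {"linear": [0, 0, 1.5], "angular": [0, 0, 0], "gripper": -1}]'

```text
time_s: 18.55
position: [0.5191, -0.1704, 0.1025]
tool_rot: [[0.983, 0.185, -0.0], [0.185, -0.983, 0.0], [-0.0, -0.0, -1.0]]
ft_force: [-0.1, 0.1, -0.2]
grip_width: -0.0
```

Request:
servo_tool --commands '[{"linear": [0, 0, 0.7], "angular": [0, 0, 0], "gripper": -1}, {"linear": [0, 0, 1.5], "angular": [0, 0, 0], "gripper": -1}, {"linear": [0, 0, 1.5], "angular": [0, 0, 0], "gripper": -1}]'

```text
time_s: 18.85
position: [0.5192, -0.1705, 0.1011]
tool_rot: [[0.983, 0.185, 0.0], [0.185, -0.983, 0.0], [0.0, -0.0, -1.0]]
ft_force: [-0.8, -0.3, 0.6]
grip_width: -0.0001
```

Request:
servo_tool --commands '[{"linear": [0, 0, 0.5], "angular": [0, 0, 0], "gripper": -1}, {"linear": [0, 0, 1], "angular": [0, 0, 0], "gripper": -1}, {"linear": [0, 0, 1], "angular": [0, 0, 0], "gripper": -1}]'

```text
time_s: 19.15
position: [0.5192, -0.1705, 0.1002]
tool_rot: [[0.983, 0.185, 0.0], [0.185, -0.983, -0.0], [0.0, 0.0, -1.0]]
ft_force: [0.7, 0.6, 0.7]
grip_width: -0.0002
```

Request:
servo_tool --commands '[{"linear": [0, 0, 0.5], "angular": [0, 0, 0], "gripper": -1}, {"linear": [0, 0, 1], "angular": [0, 0, 0], "gripper": -1}, {"linear": [0, 0, 1], "angular": [0, 0, 0], "gripper": -1}]'

```text
time_s: 19.45
position: [0.5194, -0.1706, 0.0994]
tool_rot: [[0.983, 0.185, 0.001], [0.185, -0.983, -0.0], [0.001, 0.0, -1.0]]
ft_force: [1.4, -0.2, 3.4]
grip_width: -0.0001
```

Request:
servo_tool --commands '[{"linear": [0, 0, 0.5], "angular": [0, 0, 0], "gripper": -1}, {"linear": [0, 0, 1], "angular": [0, 0, 0], "gripper": -1}, {"linear": [0, 0, 1], "angular": [0, 0, 0], "gripper": -1}]'

```text
time_s: 19.75
position: [0.5196, -0.1707, 0.0987]
tool_rot: [[0.983, 0.185, 0.002], [0.185, -0.983, -0.001], [0.001, 0.001, -1.0]]
ft_force: [1.7, -0.0, 6.1]
grip_width: 0.0003
```

Request:
servo_tool --commands '[{"linear": [0, 0, 0.5], "angular": [0, 0, 0], "gripper": -1}, {"linear": [0, 0, 1], "angular": [0, 0, 0], "gripper": -1}, {"linear": [0, 0, 1], "angular": [0, 0, 0], "gripper": -1}]'

```text
time_s: 20.05
position: [0.5199, -0.1708, 0.098]
tool_rot: [[0.983, 0.185, 0.002], [0.185, -0.983, -0.001], [0.002, 0.001, -1.0]]
ft_force: [1.7, -0.3, 8.2]
grip_width: 0.0003
```

Request:
servo_tool --commands '[{"linear": [0, 0, 0.5], "angular": [0, 0, 0], "gripper": -1}, {"linear": [0, 0, 1], "angular": [0, 0, 0], "gripper": -1}, {"linear": [0, 0, 1], "angular": [0, 0, 0], "gripper": -1}]'

```text
time_s: 20.35
position: [0.5201, -0.1709, 0.0974]
tool_rot: [[0.983, 0.185, 0.003], [0.185, -0.983, -0.001], [0.003, 0.002, -1.0]]
ft_force: [1.5, 1.0, 10.2]
grip_width: 0.0002
```

Request:
servo_tool --commands '[{"linear": [0, 0, 0.5], "angular": [0, 0, 0], "gripper": -1}, {"linear": [0, 0, 1], "angular": [0, 0, 0], "gripper": -1}, {"linear": [0, 0, 1], "angular": [0, 0, 0], "gripper": -1}]'

```text
time_s: 20.65
position: [0.5204, -0.171, 0.0967]
tool_rot: [[0.983, 0.185, 0.004], [0.185, -0.983, -0.002], [0.003, 0.003, -1.0]]
ft_force: [1.9, 1.5, 12.4]
grip_width: -0.0003
```

Request:
servo_tool --commands '[{"linear": [0, 0, 0.5], "angular": [0, 0, 0], "gripper": -1}, {"linear": [0, 0, 1], "angular": [0, 0, 0], "gripper": -1}, {"linear": [0, 0, 1], "angular": [0, 0, 0], "gripper": -1}]'

```text
time_s: 20.95
position: [0.5206, -0.1711, 0.096]
tool_rot: [[0.983, 0.185, 0.004], [0.185, -0.983, -0.002], [0.004, 0.003, -1.0]]
ft_force: [0.9, 1.4, 14.8]
grip_width: 0.0001
```

Request:
servo_tool --commands '[{"linear": [0, 0, 0], "angular": [0, 0, 0], "gripper": -1}]'

```text
time_s: 21.05
position: [0.5206, -0.1711, 0.096]
tool_rot: [[0.983, 0.185, 0.004], [0.185, -0.983, -0.002], [0.004, 0.003, -1.0]]
ft_force: [2.9, 0.5, 14.6]
grip_width: -0.0
```

Stable at 14.7 N; 0.7 mm more gives about 16.3 N.

Request:
servo_tool --commands '[{"linear": [0, 0, 0.3], "angular": [0, 0, 0], "gripper": -1}, {"linear": [0, 0, 0.7], "angular": [0, 0, 0], "gripper": -1}, {"linear": [0, 0, 0.7], "angular": [0, 0, 0], "gripper": -1}]'

```text
time_s: 21.35
position: [0.5207, -0.1712, 0.0956]
tool_rot: [[0.983, 0.185, 0.005], [0.185, -0.983, -0.003], [0.004, 0.003, -1.0]]
ft_force: [1.2, 1.2, 16.5]
grip_width: 0.0001
```

Request:
servo_tool --commands '[{"linear": [0, 0, 0], "angular": [0, 0, 0], "gripper": -1}, {"linear": [0, 0, 0], "angular": [0, 0, 0], "gripper": -1}]'

```text
time_s: 21.55
position: [0.5207, -0.1712, 0.0956]
tool_rot: [[0.983, 0.185, 0.005], [0.185, -0.983, -0.003], [0.004, 0.003, -1.0]]
ft_force: [1.9, 1.7, 16.5]
grip_width: -0.0
```

16.5 N reached and held. Retracting straight up, gently, then checking.

Request:
servo_tool --commands '[{"linear": [0, 0, -2], "angular": [0, 0, 0], "gripper": -1}, {"linear": [0, 0, -5], "angular": [0, 0, 0], "gripper": -1}, {"linear": [0, 0, -10], "angular": [0, 0, 0], "gripper": -1}, {"linear": [0, 0, -25], "angular": [0, 0, 0], "gripper": -1}, {"linear": [0, 0, -45], "angular": [0, 0, 0], "gripper": -1}, {"linear": [-15, 0, -65], "angular": [0, 0, 0], "gripper": -1}, {"linear": [-35, 0, -85], "angular": [0, 0, 0], "gripper": -1}, {"linear": [-55, 0, -100], "angular": [0, 0, 0], "gripper": -1}, {"linear": [-60, 0, -105], "angular": [0, 0, 0], "gripper": -1}, {"linear": [-60, 0, -105], "angular": [0, 0, 0], "gripper": -1}, {"linear": [-60, 0, -105], "angular": [0, 0, 0], "gripper": -1}]'

```text
time_s: 22.65
position: [0.4605, -0.1814, 0.1978]
tool_rot: [[0.983, 0.185, -0.001], [0.185, -0.983, 0.001], [-0.001, -0.001, -1.0]]
ft_force: [-0.8, -0.2, 0.1]
grip_width: 0.0001
```

```bash
python3 - <<'E'
from h import *
import pickle
s=env.observe();print(s['time_s'],s['position'],s['ft_force'])
im=snap('wrist','w11.png');pickle.dump((s,im),open('w11.pkl','wb'))
a=snap('side','s11.png')['frame']
cv2.imwrite('pics/w11z.png',cv2.resize(im['frame'][70:220,180:380],(800,600),interpolation=cv2.INTER_CUBIC))
cv2.imwrite('pics/s11z.png',cv2.resize(a[110:220,280:390],(600,600),interpolation=cv2.INTER_CUBIC))
E
```

```text
22.65 [ 0.46045881 -0.1814357   0.19776306] [-0.76049878 -0.19562733  0.05654931]
```

View pics/w11z.png

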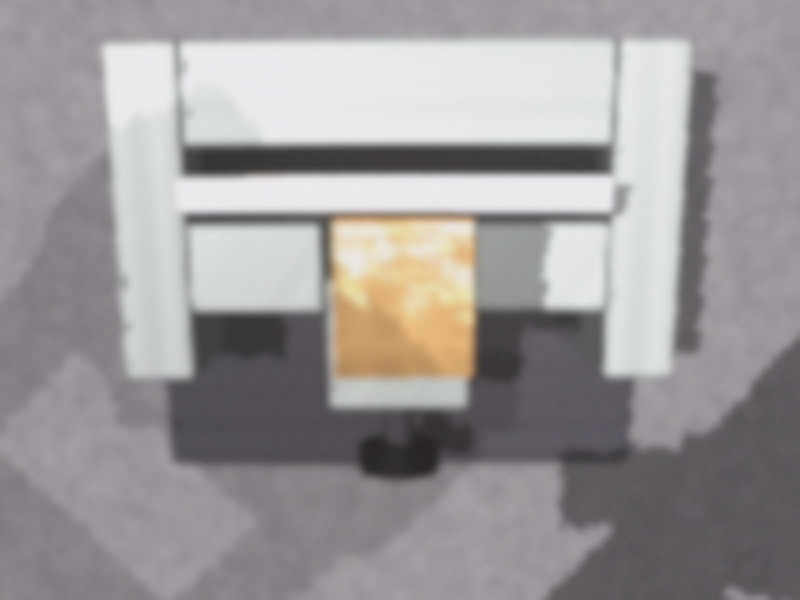

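View pics/s11z.png

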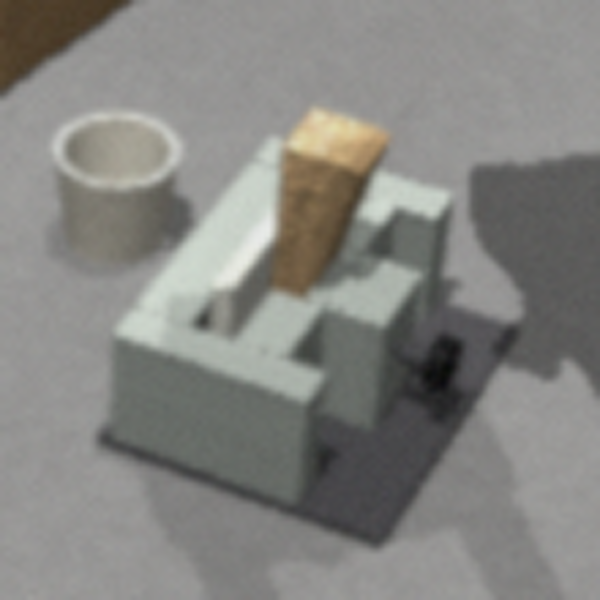

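View pics/s11.png

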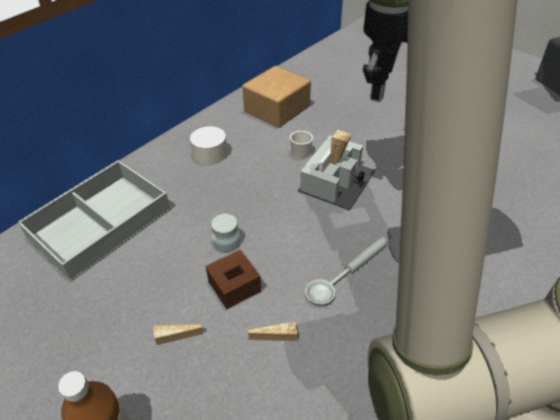

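```bash
python3 -c "
from rig import env
print(env.close_job())"
```

```text
the job is handed in; nothing more can be done
None
```

I took the full-size wedge out of its rest and started it thin end down in the pocket, flat face to the plate. I let go of it while it was still loose, then pressed its top with the closed fingers and handed the job in at about 23 s.

**Push:** The push rose steadily in steps of about 1 mm, reached 16.5 N and held there with no drop. No reading on the wedge in the pocket was above that. The wedge went down about 5 mm from first firm contact, inside the expected 4 to 10 mm.

**Last checks:** After retracting, the wrist and side pictures show:
- The wedge is upright and centred in the pocket.
- The plate is upright, parallel to the channel and pressed back towards the rear pad.
- The other things on the counter are where they were, and the tool was reading about zero force and touching nothing.

I did not nudge the plate or wedge to test that they are tight.

**What disagreed:** The shut fingertips turned out to be about 26 mm behind the reported TCP, not 11 mm ahead as `env.tips_ahead` says. My first grasp therefore closed on air just above the wedge. To find the real offset I touched the wedge's top while it was still in the rest, reading up to 16.6 N, and corrected every later move for it.

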